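# Clamp a tool holder in the lathe bench's setting fixture

## Task

Push the silver lathe tool holder along its channel until its end is fully home against the yellow stop, then push the red-gripped clamp lever over, past its dead point, until it snaps down into lock and the rubber pad holds the tool holder against the blue fence. Nothing needs grasping: the tool holder must not be lifted out of its channel, so only push, and leave the chuck key, oil bottle and collet where they are.

Things in the scene. Friction and masses are not known exactly. Their poses are not given: they have to be found in the camera images.
- fixture: Setting fixture fixed to the bench: dark steel plate 12 mm thick, x -140 to +55, y -117 to +73 mm of its frame; origin on the bench top, z up. A channel runs along its y at x = 0, floor 12 mm above the bench, open at -y, between a blue fence (inner face x = +19 mm, top 38 mm above the bench) and a low lip (inner face x = -19 mm, top 20 mm above the bench).
- stop_face (a point): Centre line of the face of the yellow stop that closes the channel's +y end, 28 mm above the bench; at x = 0, y = +50 mm in the fixture's frame. The stop's top is 42 mm above the bench.
- block: Lathe tool holder: loose aluminium block 32 (x) x 80 (y) x 32 mm high, dark band, about 0.4 kg; origin: centre of its underside. In the channel, 3 mm play each side, axes along the fixture's. A brass nut (18 mm dia., 14 mm high) is on top, 26 mm towards +y. Starts 35 to 60 mm short of the stop; home, its origin is at y = +10 mm of the fixture. Slides along +y with 2 to 5 N.
- lever (a joint): Clamp lever angle (rad). 0: open, leaning 30 deg from vertical to the fixture's -x. It grows as the lever swings up and over to +x. A spring drives it back to 0 until the dead point at 1.31 (45 deg forward of vertical); past that it snaps by itself to its stop at 1.57 (60 deg forward) and stays. Needs up to about 12 N at mid-grip, pushed square to the lever.
- lever_grip (a point): Point on the lever's axis inside the red grip, 88 mm from the pivot; moves with the lever. The grip is a round rod 22 mm in diameter with domed ends, from 55 to 117 mm from the pivot; below it the lever is a 12 mm steel rod.
- lever_pivot (a point): Point on the lever's hinge axis, 30 mm above the bench, at x = -95 mm, y = 0 in the fixture's frame; the axis is parallel to the fixture's y, so the lever swings in the plane y = 0. Steel cheeks 46 mm long (x), 37 mm wide, up to 42 mm above the bench stand about it.
- pad: Black rubber pad, 18 mm diameter, on the clamp's plunger, 30 mm above the bench; origin at the centre of its face, which looks to the fixture's +x. Open, it is at x = -30 mm, y = 0 in the fixture's frame; the lever drives it about 22 mm towards +x, and its spring then presses on the tool holder with roughly 15 N.
- chuck_key: Bystander: steel T-shaped chuck key lying on the bench, about 110 mm long, crossbar 70 mm, 14 mm thick. Origin on the bench under the shaft, near mid-length; the shaft runs along its x.
- oil_bottle: Bystander: small yellow oil bottle with a red cap, 40 mm diameter, 85 mm high, standing. Origin: centre of its underside.
- collet: Bystander: steel collet, 36 mm diameter at the top, 24 mm at the foot, 46 mm high, standing. Origin: centre of its underside.
Mind the look-alikes: they are no part of the job. Of the things that look like the block, the largest one is meant.

How it is judged:
By the outcome, as a careful person would: the job done as asked, in the order asked, and still so for the second after the job is handed in, with the robot touching nothing.
It also fails if it takes over 48 s, if anything falls off the work surface, if the arm or the gripper's body presses on something with over 40 N, if the wrist force passes 120 N, or if a joint passes its speed limit or range.

## Robot

A 7-joint arm with a two-finger parallel gripper is mounted at the origin on the work surface. World frame = base frame: x ahead of the robot, y to its left, z up, the work surface at z = 0. Lengths are in m, angles in rad, forces in N, time in s.
With the tool pointing down it reaches from about 0.4 to 0.85 m from the base axis. Payload 10.4 kg.
Tool frame: the origin (TCP) lies at the very end of the fingers, on their centre line; the grasp point (between the pads) lies 19 mm behind it; z points along the fingers, y is the direction in which the jaws open and shut (so a half turn about z gives the same grasp; the last joint's range is limited). The gripper opens to 85 mm and grips with 20 to 120 N. Pads are 22 mm wide; open, the fingers measure 114 mm over their backs; the gripper's body (76 mm by 85 mm) begins 54 mm behind the grasp point. The pads swing forward as they close: fully open they stand 13 mm farther back than shut.
Start: joints at [-1.232, 0.332, -0.065, 1.46, 0.022, 1.35, -0.088], TCP at [0.221, 0.585, 0.231] pointing down, gripper open.
Joint ranges: [-2.6, 2.6], [-0.5, 2.12], [-1.47, 1.34], [0.16, 2.42], [-1.27, 4.41], [0.06, 2.06], [-2.6, 2.6]. Speed limits (rad/s): [2.22, 2.22, 2.79, 2.79, 3.14, 3.14, 3.14].

## Interface

Orientations are given as a unit quaternion [x, y, z, w].
In Python, from workcell import manip gives the robot as it stands.
- The arm moves only by the tool arm_command, never from a script. Its arguments are lists of equal length, an entry for each row: "slide": the shift along the tool's x, y, z in mm, a list of three; "turn": the turn about the tool's z in degrees; "grip": the closure, from 0 (fully open) to 1 (shut). In form: {"slide": [[tx, ty, tz], ...], "turn": [turn, ...], "grip": [grip, ...]}. A call has 1 to 10 rows; each row shifts and turns the commanded pose from where the row before left it, along the tool's axes as they then stand; what a row does not reach is not made up. A row lasts 1/12 s, in which the tool goes at most 41.7 mm and 7.16 degrees, less where a joint would pass 70% of its speed; a pose out of reach is approached as far as the arm can. A call with a gripper value outside its range is refused whole. The fingers move at their own pace and stop on an object; "newtons" is the grip in N (left out, the last holds). Time passes only in rows, so rows that do not move let the fingers close. It gives the time, the measured TCP pose, the force and the opening at its end, in the units of the state.
- manip.get_obs(): the state, without advancing time (a new reading comes with each control period).
- manip.camera(name): name is "side" or "top"; returns the picture (420x560x3 uint8, blue, green, red); there is no depth.
- manip.camera_info(name): a dict with "fx", "fy", "cx", "cy" (pixels), "rvec" (rotation vector, rad) and "tvec" (3), from world to camera coordinates, as OpenCV has them. Camera axes: x right, y down, z forward; pixel columns grow to the right and rows downward; lengths in m; the calibration is good to about 2 mm. A picture is of the moment at which its call begins. camera_info takes no time and is no camera call.
- manip.hand_in(): hands the job in, once; it reports no verdict.
Trained networks look in the newest picture that a camera, given by its name, has taken for a name from the list of things; names that differ only in an ending like _2 or _b are one class to them, and where a whole thing is asked for, a point or a joint stands for the part that bears it (a point fixed in the world has none). Each returns a list of dicts, best first, with "score" (0 to 1); they miss things now and then, are a little off and sometimes report something else, mostly with a low value. They report only what shows in the picture. A call takes as long as a camera call. They do not tell look-alikes from the thing itself.
- manip.cut_out(target, camera): "pixels" (420x560 bool, what is visible of it).
- manip.tip_of(target, camera): "xyz" ([x, y, z] in m, in the coordinates of the camera as it stood for that picture, good to about 4 mm: a listed point, or the origin of a listed thing).
The state is a dict: "clock": time; "joint_pos": joint angles; "joint_velocities": joint speeds; "tau": joint torques, N m; "position": TCP position; "ee_rot": TCP orientation; "ft_force": force on the tool from outside, world axes, zero at the start; "torque": the same for the moment, N m; "grip_width": opening from 0.0 (shut) to 1.0 (fully open).
Only numpy, scipy, OpenCV 4.12 (cv2) and the standard library are available. Lean on these libraries where they do the work, as an engineer would, in place of code of your own. Each camera call takes 0.05 s, during which the arm holds its last target.

## Working session

There is one attempt and no reset: what is moved stays moved. The work goes in short steps, Python scripts to look and compute and a tool call to move; the robot and the scene stay as the last step left them, time stands still between calls to the robot, and variables do not carry over. Pictures are saved under pics/ and viewed, and the job is handed in when it is done.

Besides the shell and the picture viewer there is one more tool, called as name(argument=value, ...), one argument or row to a line, values as JSON. arm_command: Moves the arm, as the interface text tells. Its arguments: {"type":"object","properties":{"slide":{"type":"array","items":{"type":"array","items":{"type":"number"}}},"turn":{"type":"array","items":{"type":"number"}},"grip":{"type":"array","items":{"type":"number"}},"newtons":{"type":"number"}},"required":["slide","turn","grip"]}

```bash
mkdir -p pics; ls; python3 - <<'E'
from workcell import manip
import cv2, json
o=manip.get_obs(); print({k:(o[k]) for k in o})
for n in ("side","top"):
    im=manip.camera(n); cv2.imwrite(f"pics/{n}0.png",im); print(n,manip.camera_info(n))
    for t in ("fixture","stop_face","block","lever_grip","lever_pivot","pad","chuck_key","oil_bottle","collet"):
        pass
E
```

```text
pics
{'clock': 0.0, 'joint_pos': array([-1.23155311,  0.33284903, -0.06472923,  1.4609614 ,  0.02160474,
        1.34990446, -0.08847727]), 'joint_velocities': array([ 1.99822870e-03,  1.49651074e-03, -4.30206249e-04, -2.86123749e-05,
       -9.45404009e-04, -2.03966767e-03,  1.06084402e-03]), 'tau': array([-1.23698424e-03, -6.25447941e+01,  4.83413832e-02, -3.91623759e+01,
        1.60022685e-02,  9.89359076e-03,  2.94560685e-06]), 'position': array([0.22110328, 0.58417078, 0.23052069]), 'ee_rot': array([ 1.79900356e-01,  9.83684580e-01, -7.06486773e-04, -9.72511967e-05]), 'ft_force': array([-0.54205557,  0.99887163, -0.48794948]), 'torque': array([0.04913715, 0.04056717, 0.04387838]), 'grip_width': 1.0016232090259667}
side {'fx': 519.901400483624, 'fy': 519.901400483624, 'cx': 275.64146458168153, 'cy': 208.37925513637921, 'rvec': array([ 0.430691  , -2.60040243,  1.42670108]), 'tvec': array([0.63020906, 0.16480059, 0.99057144])}
top {'fx': 515.1332755313996, 'fy': 515.1332755313996, 'cx': 287.68574756746415, 'cy': 213.16429433942938, 'rvec': array([ 2.14081329, -2.10576182,  0.21720676]), 'tvec': array([0.04310781, 0.64412163, 0.8059456 ])}
```

View pics/side0.png

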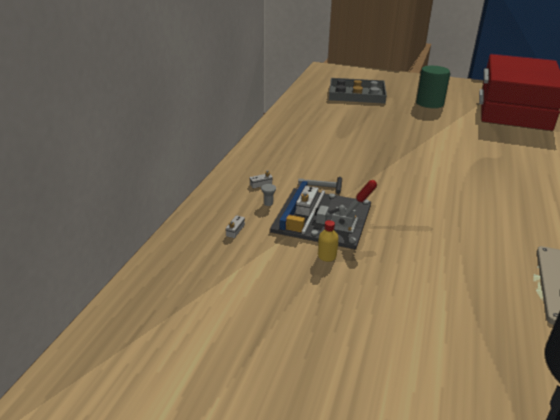

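View pics/top0.png

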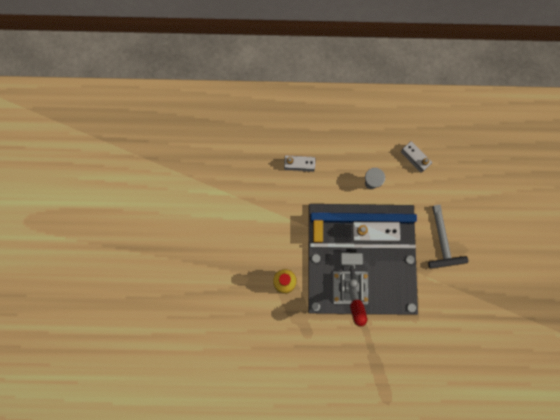

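```bash
cat > h.py <<'E'
from workcell import manip
import cv2, numpy as np
def cam(n):
    c=manip.camera_info(n); K=np.array([[c['fx'],0,c['cx']],[0,c['fy'],c['cy']],[0,0,1]])
    return K,np.array(c['rvec']),np.array(c['tvec'])
def c2w(n,p):
    K,r,t=cam(n); R,_=cv2.Rodrigues(r); return R.T@(np.array(p)-t)
def proj(n,P):
    K,r,t=cam(n); return cv2.projectPoints(np.array(P,float).reshape(-1,3),r,t,K,None)[0].reshape(-1,2)
def onplane(n,uv,z):
    K,r,t=cam(n); R,_=cv2.Rodrigues(r); d=R.T@np.linalg.inv(K)@np.array([uv[0],uv[1],1.]); o=-R.T@t
    return o+d*(z-o[2])/d[2]
def tri(uvs,uvt):
    Ps=[]
    for n in("side","top"):
        K,r,t=cam(n); R,_=cv2.Rodrigues(r); Ps.append(K@np.c_[R,t])
    X=cv2.triangulatePoints(Ps[0],Ps[1],np.array(uvs,float).reshape(2,1),np.array(uvt,float).reshape(2,1)); return (X[:3]/X[3]).ravel()
E
python3 - <<'E'
from h import *
np.set_printoptions(precision=4,suppress=True)
for n in("side","top"):
    for t in ("stop_face","block","lever_grip","lever_pivot","pad","fixture"):
        print(n,t,[(round(d['score'],2),c2w(n,d['xyz']),proj(n,c2w(n,d['xyz'])).round(0)[0]) for d in manip.tip_of(t,n)[:3]])
print(manip.get_obs()['clock'])
E
```

```text
side stop_face [(0.82, array([ 0.62  , -0.0036,  0.0295]), array([296., 221.]))]
side block [(0.96, array([ 0.6224, -0.099 ,  0.0121]), array([306., 205.])), (0.68, array([ 0.7669, -0.1777,  0.0021]), array([260., 183.])), (0.66, array([ 0.7477,  0.0376, -0.0011]), array([235., 231.]))]
side lever_grip []
side lever_pivot [(0.73, array([ 0.5245, -0.0588,  0.0348]), array([344., 214.]))]
side pad [(0.49, array([ 0.5849, -0.0597,  0.0323]), array([318., 209.])), (0.48, array([0.5399, 0.0564, 0.003 ]), array([324., 253.]))]
side fixture [(0.97, array([ 0.6203, -0.0562,  0.0012]), array([302., 219.]))]
top stop_face [(0.96, array([ 0.6217, -0.0053,  0.0275]), array([321., 230.]))]
top block [(0.9, array([ 0.6204, -0.0966,  0.0126]), array([372., 233.])), (0.85, array([0.7476, 0.0317, 0.0024]), array([300., 164.])), (0.82, array([ 0.7631, -0.1797, -0.0014]), array([414., 159.]))]
top lever_grip [(0.84, array([ 0.4806, -0.0563,  0.1035]), array([357., 312.]))]
top lever_pivot [(0.75, array([ 0.5248, -0.0588,  0.026 ]), array([352., 286.]))]
top pad [(0.4, array([ 0.5869, -0.061 ,  0.0311]), array([353., 250.]))]
top fixture [(0.75, array([ 0.621 , -0.0597,  0.0009]), array([350., 233.])), (0.64, array([ 0.5328,  0.0569, -0.0015]), array([285., 281.]))]
0.7
```

Top view: the channel runs along image columns, with the stop at (318,231), the block at (376,231) and the lever grip at (358,312). The small look-alikes are at (300,163) and (416,157). I'll refine the fixture yaw next by fitting the known fixture edges.

```bash
python3 - <<'E'
from h import *
np.set_printoptions(precision=4,suppress=True)
im=cv2.imread('pics/top0.png')
hsv=cv2.cvtColor(im,cv2.COLOR_BGR2HSV)
m=cv2.inRange(hsv,(100,120,40),(130,255,255)); m[:190]=0
ys,xs=np.nonzero(m); print(xs.min(),xs.max(),ys.min(),ys.max())
pts=np.array([onplane('top',(x,y),0.038)[:2] for x,y in zip(xs,ys)])
(vx,vy,cx,cy)=cv2.fitLine(pts.astype(np.float32),cv2.DIST_HUBER,0,.01,.01).ravel(); print('fence dir',vx,vy,np.degrees(np.arctan2(vy,vx)),cx,cy)
big=cv2.resize(im[190:330,270:480],None,fx=3.7,fy=3.7,interpolation=cv2.INTER_CUBIC)
cv2.imwrite('pics/top0z.png',big)
y=cv2.inRange(hsv,(15,170,120),(30,255,255)); 
print([ (d['score'],) for d in manip.cut_out('block','top')])
d=manip.cut_out('block','top')
for e in d[:3]:
    yy,xx=np.nonzero(e['pixels']); print(e['score'],xx.min(),xx.max(),yy.min(),yy.max(),len(xx), onplane('top',(xx.max(),yy.mean()),.044),onplane('top',(xx.min(),yy.mean()),.044))
# predicted fixture
for yaw in (-1.,0.,1.,2.):
    a=np.radians(yaw);R=np.array([[np.cos(a),-np.sin(a)],[np.sin(a),np.cos(a)]])
    o=np.array([.6208,-.0565])
    P=[(-.14,-.117,.012),(-.14,.073,.012),(.055,.073,.012),(.055,-.117,.012),(.019,.05,.042),(-.019,.05,.042)]
    W=[np.r_[o+R@np.array(p[:2]),p[2]] for p in P]
    print(yaw,proj('top',W).round(1).tolist())
E
```

```text
311 415 213 222
fence dir 0.003834433 -0.99999267 -89.7803 0.6436592 -0.077045485
[(0.63,), (0.61,), (0.59,)]
0.63 401 430 142 172 470 [ 0.7527 -0.1962  0.044 ] [ 0.7518 -0.1448  0.044 ]
0.61 350 399 221 243 1015 [ 0.6171 -0.1378  0.044 ] [ 0.6157 -0.0536  0.044 ]
0.59 284 314 156 171 451 [0.7365 0.0087 0.044 ] [0.7355 0.0614 0.044 ]
-1.0 [[416.2, 314.7], [306.1, 311.0], [308.9, 200.5], [414.6, 204.2], [322.6, 217.6], [322.2, 239.4]]
0.0 [[417.6, 313.5], [307.5, 311.8], [308.4, 201.2], [414.0, 203.1], [322.4, 218.1], [322.4, 239.9]]
1.0 [[419.0, 312.3], [308.9, 312.6], [307.9, 201.9], [413.4, 202.0], [322.2, 218.6], [322.6, 240.4]]
2.0 [[420.3, 311.1], [310.4, 313.3], [307.3, 202.6], [412.8, 200.8], [322.1, 219.1], [322.8, 240.9]]
```

View pics/top0z.png

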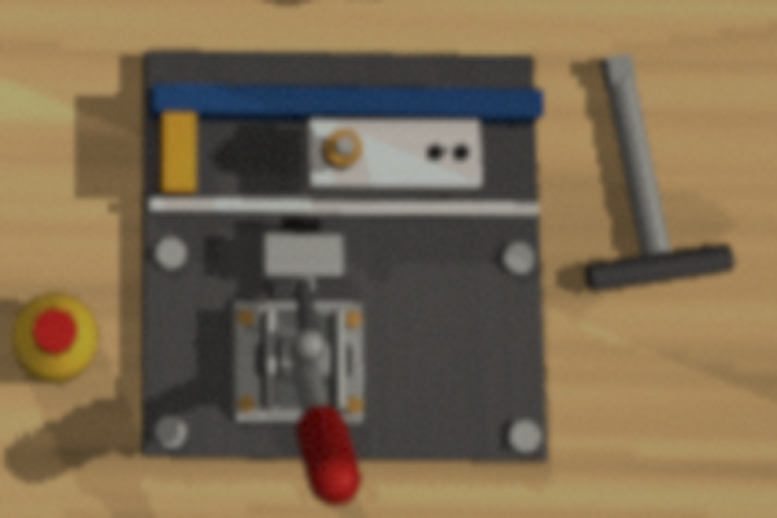

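arm_command(
  slide=[
    [0,0,0],
    [0,0,0],
    [0,0,0],
    [-18,-34,0],
    [-18,-34,0],
    [-18,-34,0],
    [-18,-34,0],
    [-18,-34,0],
  ],
  turn=[-7,-7,-6.7,0,0,0,0,0],
  grip=[1,1,1,1,1,1,1,1],
  newtons=30,
)

```text
clock: 1.47
position: [0.3117, 0.4128, 0.2314]
ee_rot: [0.0, 1.0, 0.0, 0.0]
ft_force: [2.2, -0.0, 0.6]
grip_width: -0.002
```

arm_command(
  slide=[
    [-18,-35,0],
    [-18,-35,0],
    [-18,-35,0],
    [-18,-35,0],
    [-18,-35,0],
    [-18,-35,0],
    [-18,-35,0],
    [-18,-35,0],
    [-18,-35,0],
    [-18,-35,0],
  ],
  turn=[0,0,0,0,0,0,0,0,0,0],
  grip=[1,1,1,1,1,1,1,1,1,1],
)

```text
clock: 2.3
position: [0.4915, 0.0625, 0.2317]
ee_rot: [0.0, 1.0, 0.0, 0.0]
ft_force: [0.7, 1.7, 0.7]
grip_width: 0.001
```

arm_command(
  slide=[
    [-18,-34,0],
    [-18,-34,0],
    [-18,-34,0],
    [-18,-34,0],
    [-18,-34,0],
    [-19,-34,0],
    [-19,-33,0],
    [0,0,0],
  ],
  turn=[0,0,0,0,0,0,0,0],
  grip=[1,1,1,1,1,1,1,1],
)

```text
clock: 2.97
position: [0.6193, -0.1802, 0.2301]
ee_rot: [0.004, 1.0, -0.002, -0.001]
ft_force: [-0.7, -0.2, 0.4]
grip_width: 0.002
```

arm_command(
  slide=[
    [0,0,30],
    [0,0,40],
    [0,0,40],
    [0,0,40],
    [0,0,15],
    [0,0,0],
  ],
  turn=[0,0,0,0,0,0],
  grip=[1,1,1,1,1,1],
)

```text
clock: 3.47
position: [0.616, -0.1716, 0.0616]
ee_rot: [0.0, 1.0, 0.001, -0.004]
ft_force: [-0.1, -0.2, 1.0]
grip_width: 0.001
```

```bash
python3 - <<'E'
from h import *
for n,(r,c) in (("side",(140,230)),("top",(170,270))):
    im=manip.camera(n); cv2.imwrite(f'pics/{n}1.png',cv2.resize(im[r:r+150,c:c+210],None,fx=3.7,fy=3.7,interpolation=cv2.INTER_CUBIC))
o=manip.get_obs();print(o['position'],o['ft_force'],o['clock'],o['joint_pos'])
E
```

```text
[ 0.61906174 -0.17277941  0.06687189] [-0.57764689  0.29716157  0.96016663] 3.5667 [-0.17737432  0.54300069  0.50424386  1.61048247 -0.28951642  1.06313739
  1.97799923]
```

View pics/side1.png

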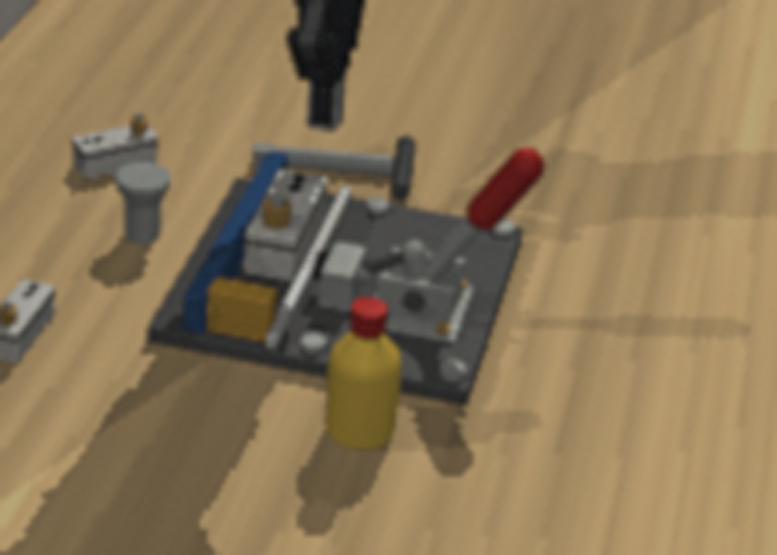

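View pics/top1.png

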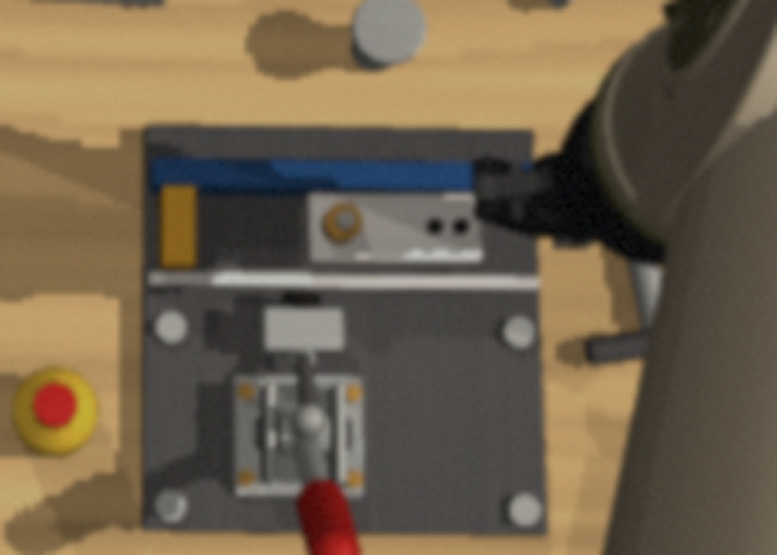

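Side view: the closed fingers are above the channel mouth, with the tips at about (325,125) in the zoom. In both views the block is still where it was and nothing has been disturbed. I'll descend behind the block's -y end.

arm_command(
  slide=[
    [0,0,20],
    [0,0,15],
    [0,0,8],
    [0,0,0],
    [0,0,0],
  ],
  turn=[0,0,0,0,0],
  grip=[1,1,1,1,1],
)

```text
clock: 3.98
position: [0.6196, -0.1729, 0.0247]
ee_rot: [0.0, 1.0, -0.0, 0.001]
ft_force: [-0.2, -1.2, 0.8]
grip_width: 0.003
```

arm_command(
  slide=[
    [0,6,0],
    [0,6,0],
    [0,5,0],
    [0,5,0],
    [0,5,0],
    [0,5,0],
    [0,5,0],
    [0,5,0],
  ],
  turn=[0,0,0,0,0,0,0,0],
  grip=[1,1,1,1,1,1,1,1],
)

```text
clock: 4.65
position: [0.619, -0.1307, 0.0236]
ee_rot: [0.001, 1.0, -0.0, 0.0]
ft_force: [-0.8, -4.1, 2.9]
grip_width: -0.003
```

```bash
python3 - <<'E'
from h import *
im=manip.camera('top'); cv2.imwrite(f'pics/top2.png',cv2.resize(im[170:320,270:480],None,fx=3.7,fy=3.7,interpolation=cv2.INTER_CUBIC))
o=manip.get_obs();print(o['position'],o['ft_force'],o['clock'])
E
```

```text
[ 0.61908981 -0.12900872  0.0233329 ] [-0.18738935 -2.52638766  2.31640103] 4.7
```

View pics/top2.png

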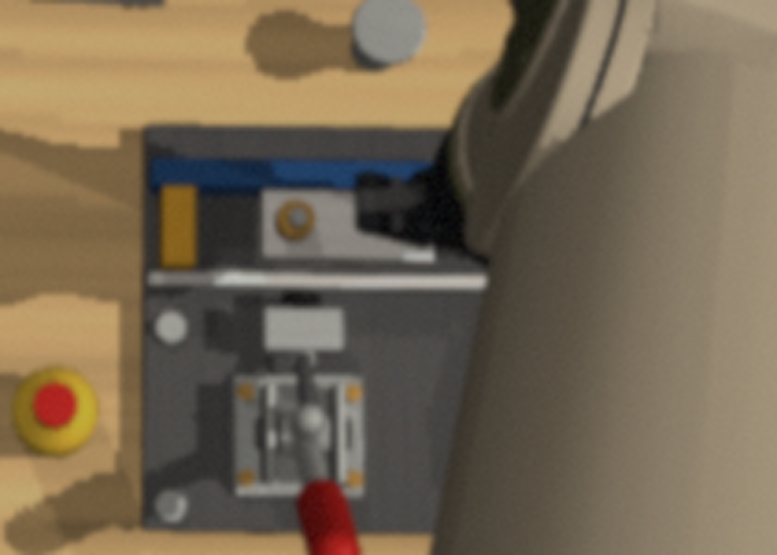

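The block slid about 23 mm, with roughly 30 mm left (gap from column 197 to 262 in the zoom). I'll continue pushing.

arm_command(
  slide=[
    [0,5,0],
    [0,5,0],
    [0,5,0],
    [0,5,0],
    [0,3,0],
    [0,2,0],
  ],
  turn=[0,0,0,0,0,0],
  grip=[1,1,1,1,1,1],
)

```text
clock: 5.2
position: [0.6189, -0.1049, 0.0232]
ee_rot: [-0.0, 1.0, 0.0, -0.0]
ft_force: [0.4, -3.8, 2.3]
grip_width: 0.001
```

arm_command(
  slide=[
    [0,1.5,0],
    [0,1.5,0],
    [0,0,0],
  ],
  turn=[0,0,0],
  grip=[1,1,1],
)

```text
clock: 5.45
position: [0.6188, -0.1023, 0.0232]
ee_rot: [0.0, 1.0, 0.0, -0.0]
ft_force: [0.5, -2.6, 0.7]
grip_width: -0.002
```

arm_command(
  slide=[
    [0,1.5,0],
    [0,1.5,0],
    [0,0,0],
  ],
  turn=[0,0,0],
  grip=[1,1,1],
)

```text
clock: 5.7
position: [0.6188, -0.1002, 0.0232]
ee_rot: [0.0, 1.0, -0.0, 0.0]
ft_force: [0.8, -5.7, 1.4]
grip_width: 0.003
```

arm_command(
  slide=[
    [0,1,0],
    [0,1,0],
    [0,0,0],
  ],
  turn=[0,0,0],
  grip=[1,1,1],
)

```text
clock: 5.95
position: [0.6188, -0.1001, 0.0233]
ee_rot: [0.001, 1.0, -0.001, 0.0]
ft_force: [2.2, -10.4, -0.1]
grip_width: -0.001
```

The position stalled at y = -0.100 and the force rose to 10 N, so it should be home. I'll check with a picture.

```bash
python3 - <<'E'
from h import *
a=[]
for n,(r,c) in (("side",(160,250)),("top",(180,290))):
    im=manip.camera(n); a.append(cv2.resize(im[r:r+100,c:c+100],None,fx=4,fy=4,interpolation=cv2.INTER_CUBIC))
cv2.imwrite('pics/both3.png',np.hstack(a))
o=manip.get_obs();print(o['position'],o['ft_force'],o['clock'])
for n in('side','top'):
    print([(d['score'],c2w(n,d['xyz'])) for d in manip.tip_of('block',n)])
E
```

```text
[ 0.61879414 -0.10007309  0.02329743] [  1.58023747 -10.80278427   0.40224649] 6.05
[(0.72, array([ 0.62402745, -0.04529629,  0.01299069])), (0.69, array([ 0.76596125, -0.17779102,  0.00253971])), (0.5, array([0.7476098 , 0.03735959, 0.00267235])), (0.2, array([0.53743358, 0.05641564, 0.00079545]))]
[(0.75, array([ 0.62231879, -0.04794578,  0.01323807])), (0.67, array([7.43554841e-01, 3.23046643e-02, 7.33830920e-04]))]
```

View pics/both3.png

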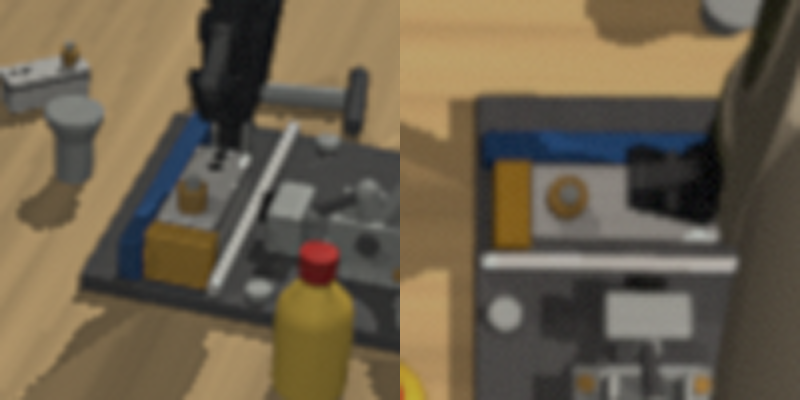

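Both views show the block's end flush against the yellow stop: there is no gap at (530,205) in the right half, and the nut is beside the stop. I'll back off and rise.

arm_command(
  slide=[
    [0,-5,0],
    [0,-10,0],
    [0,-8,0],
    [0,0,-30],
    [0,0,-35],
    [0,0,-35],
    [0,0,-35],
    [0,0,-35],
    [0,0,-20],
  ],
  turn=[0,0,0,0,0,0,0,0,0],
  grip=[1,1,1,1,1,1,1,1,1],
)

```text
clock: 6.9
position: [0.6197, -0.1213, 0.2175]
ee_rot: [0.0, 1.0, 0.0, 0.002]
ft_force: [-0.2, -0.5, 0.5]
grip_width: 0.0
```

arm_command(
  slide=[
    [27,9,0],
    [27,9,0],
    [27,9,0],
    [27,9,0],
    [27,9,0],
    [27,9,0],
    [27,9,0],
    [4,2,0],
    [0,0,0],
  ],
  turn=[0,0,0,0,0,0,0,0,0],
  grip=[1,1,1,1,1,1,1,1,1],
)

```text
clock: 7.65
position: [0.425, -0.055, 0.2136]
ee_rot: [-0.0, 1.0, 0.001, 0.0]
ft_force: [-0.2, -0.9, -0.9]
grip_width: -0.0
```

```bash
python3 - <<'E'
from h import *
a=[]
for n,(r,c) in (("side",(120,250)),("top",(200,290))):
    im=manip.camera(n); a.append(cv2.resize(im[r:r+150,c:c+130],None,fx=3,fy=3,interpolation=cv2.INTER_CUBIC))
cv2.imwrite('pics/both4.png',np.hstack(a))
o=manip.get_obs();print(o['position'],o['ft_force'],o['clock'],o['joint_pos'])
for n in('side','top'):
  for t in ('lever_grip','lever_pivot','block'):
    print(n,t,[(d['score'],c2w(n,d['xyz'])) for d in manip.tip_of(t,n)][:1])
E
```

```text
[ 0.42656491 -0.05576701  0.21363226] [ 1.09164056  0.25216751 -0.32078361] 7.75 [-0.48470452 -0.13185525  0.47565547  1.98856884  0.06252764  1.26988804
  1.5391511 ]
side lever_grip [(0.98, array([ 0.48175221, -0.05165741,  0.10536375]))]
side lever_pivot [(0.66, array([ 0.52708847, -0.0557317 ,  0.03519328]))]
side block [(0.79, array([ 0.6228598 , -0.04561161,  0.01233711]))]
top lever_grip [(0.88, array([ 0.48068383, -0.06025722,  0.10303549]))]
top lever_pivot [(0.76, array([ 0.52099908, -0.05444789,  0.02827466]))]
top block [(0.83, array([0.74427357, 0.03303181, 0.00219489]))]
```

View pics/both4.png

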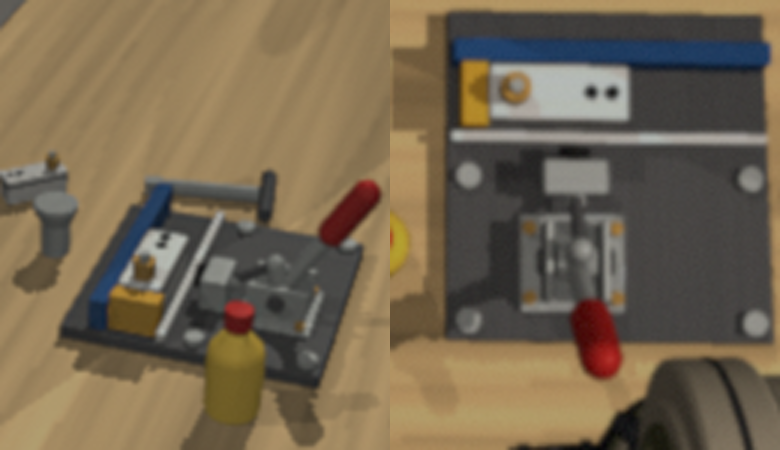

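The block stays home, flush with the stop at (490,92) in the right half. The lever dome is at about (605,362). I'll descend on the -x side of the lever.

arm_command(
  slide=[
    [0,0,30],
    [0,0,30],
    [0,0,30],
    [0,0,22],
    [0,0,8],
    [0,0,0],
  ],
  turn=[0,0,0,0,0,0],
  grip=[1,1,1,1,1,1],
)

```text
clock: 8.55
position: [0.4248, -0.0558, 0.0918]
ee_rot: [0.0, 1.0, -0.001, -0.002]
ft_force: [-0.6, 0.0, 1.0]
grip_width: -0.002
```

```bash
python3 - <<'E'
from h import *
a=[]
for n,(r,c) in (("side",(120,280)),("top",(230,290))):
    im=manip.camera(n); a.append(cv2.resize(im[r:r+150,c:c+130],None,fx=3,fy=3,interpolation=cv2.INTER_CUBIC))
cv2.imwrite('pics/both5.png',np.hstack(a))
o=manip.get_obs();print(o['position'],o['ft_force'],o['clock'],o['joint_pos'])
E
```

```text
[ 0.42653951 -0.05568698  0.09416635] [-0.46341061  0.24746759  0.06210159] 8.65 [-0.4769128   0.020925    0.51117328  2.13530327 -0.01208618  0.98747103
  1.61085114]
```

View pics/both5.png

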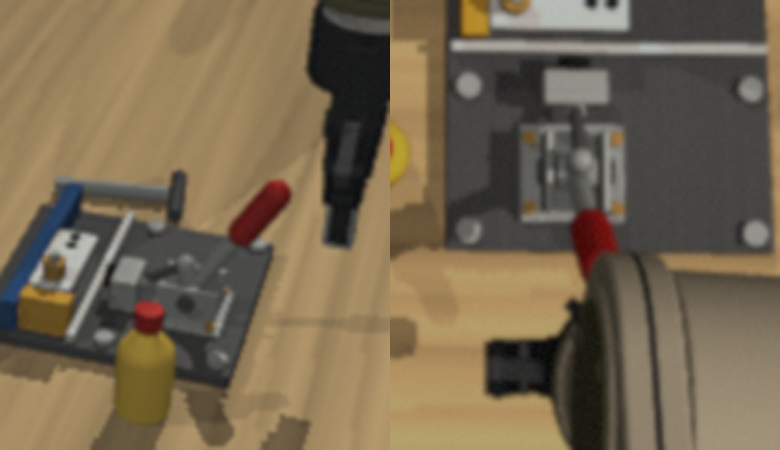

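```bash
python3 - <<'E'
from h import *
for n,(r,c) in (("side",(120,280)),("top",(230,290))):
    for P in ((.4265,-.0557,.094),(.4265,-.0557,.165),(.471,-.0565,.122)):
        p=proj(n,P)[0]; print(n,P,((p-[c,r])*3).round())
E
```

```text
side (0.4265, -0.0557, 0.094) [335. 238.]
side (0.4265, -0.0557, 0.165) [348. 149.]
side (0.471, -0.0565, 0.122) [276. 192.]
top (0.4265, -0.0557, 0.094) [199. 354.]
top (0.4265, -0.0557, 0.165) [221. 364.]
top (0.471, -0.0565, 0.122) [208. 266.]
```

arm_command(
  slide=[
    [-8,0,0],
    [-8,0,0],
    [-6,0,0],
    [-6,0,0],
    [-6,0,0],
    [-6,0,0],
    [0,0,0],
  ],
  turn=[0,0,0,0,0,0,0],
  grip=[1,1,1,1,1,1,1],
)

```text
clock: 9.23
position: [0.4666, -0.0555, 0.0931]
ee_rot: [0.0, 1.0, -0.0, -0.0]
ft_force: [-2.6, 0.0, -0.7]
grip_width: 0.0
```

```bash
python3 - <<'E'
from h import *
a=[]
for n,(r,c) in (("side",(120,280)),("top",(200,290))):
    im=manip.camera(n); a.append(cv2.resize(im[r:r+150,c:c+130],None,fx=3,fy=3,interpolation=cv2.INTER_CUBIC))
cv2.imwrite('pics/both6.png',np.hstack(a))
o=manip.get_obs();print(o['position'],o['ft_force'],o['clock'],o['joint_pos'])
E
```

```text
[ 0.46565652 -0.05563381  0.09292479] [-2.81628316 -0.07920793 -0.22772901] 9.3333 [-0.46521566  0.12339997  0.51895418  2.04531728 -0.07270856  0.9910648
  1.66052719]
```

View pics/both6.png

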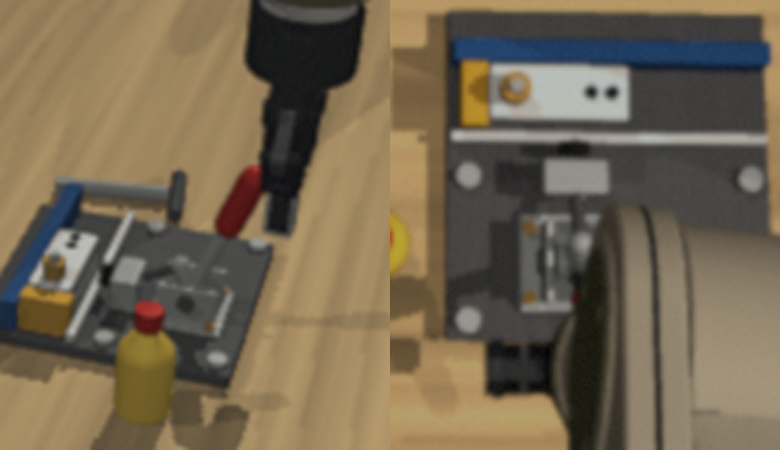

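Contact is on the upper grip with about 2.7 N, and the lever has moved off its rest with its dome at about (250,172) in the side zoom. I'll continue.

arm_command(
  slide=[
    [-6,0,0],
    [-6,0,0],
    [-6,0,0],
    [-6,0,0],
    [-6,0,0],
    [-6,0,0],
    [0,0,0],
  ],
  turn=[0,0,0,0,0,0,0],
  grip=[1,1,1,1,1,1,1],
)

```text
clock: 9.92
position: [0.5017, -0.0561, 0.0928]
ee_rot: [0.0, 1.0, -0.0, -0.001]
ft_force: [-6.3, -1.8, 2.4]
grip_width: 0.0
```

```bash
python3 - <<'E'
from h import *
a=[]
for n,(r,c) in (("side",(120,270)),("top",(200,290))):
    im=manip.camera(n); a.append(cv2.resize(im[r:r+150,c:c+130],None,fx=3,fy=3,interpolation=cv2.INTER_CUBIC))
cv2.imwrite('pics/both7.png',np.hstack(a))
o=manip.get_obs();print(o['position'],o['ft_force'],o['clock'],o['joint_pos'])
E
```

```text
[ 0.5010916  -0.05609264  0.09278673] [-6.86032277 -3.5123494   0.85903272] 10.0167 [-0.44663268  0.20965298  0.51840258  1.95919749 -0.12176893  1.00520633
  1.69772919]
```

View pics/both7.png

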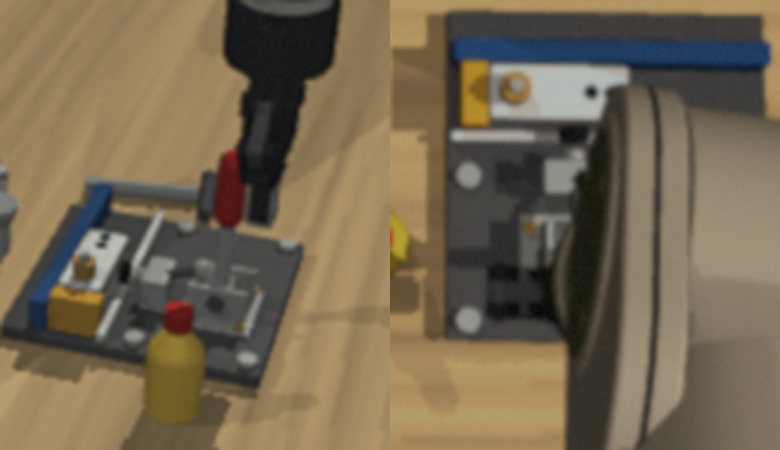

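The lever is upright and in contact at about 7 N. The block is still home. I'll carry on over the top.

arm_command(
  slide=[
    [-6,0,0],
    [-6,0,0],
    [-6,0,0],
    [-6,0,0],
    [-6,0,0],
    [-6,0,0],
  ],
  turn=[0,0,0,0,0,0],
  grip=[1,1,1,1,1,1],
)

```text
clock: 10.52
position: [0.5348, -0.0559, 0.0916]
ee_rot: [0.001, 1.0, 0.0, -0.004]
ft_force: [-12.2, -0.0, -1.0]
grip_width: -0.003
```

arm_command(
  slide=[
    [-5,0,0],
    [-5,0,0],
    [-5,0,0],
    [0,0,0],
  ],
  turn=[0,0,0,0],
  grip=[1,1,1,1],
)

```text
clock: 10.85
position: [0.5532, -0.0554, 0.093]
ee_rot: [0.0, 1.0, 0.0, -0.0]
ft_force: [-2.3, 0.5, 0.0]
grip_width: -0.0
```

```bash
python3 - <<'E'
from h import *
a=[]
for n,(r,c) in (("side",(120,260)),("top",(200,290))):
    im=manip.camera(n); a.append(cv2.resize(im[r:r+150,c:c+130],None,fx=3,fy=3,interpolation=cv2.INTER_CUBIC))
cv2.imwrite('pics/both8.png',np.hstack(a))
o=manip.get_obs();print(o['position'],o['ft_force'],o['clock'],o['joint_pos'])
E
```

```text
[ 0.55295602 -0.05541176  0.09317388] [-3.16628114  0.36797432 -0.27919565] 10.95 [-0.41425196  0.3239972   0.50879843  1.8301462  -0.18165754  1.03350631
  1.7363702 ]
```

View pics/both8.png

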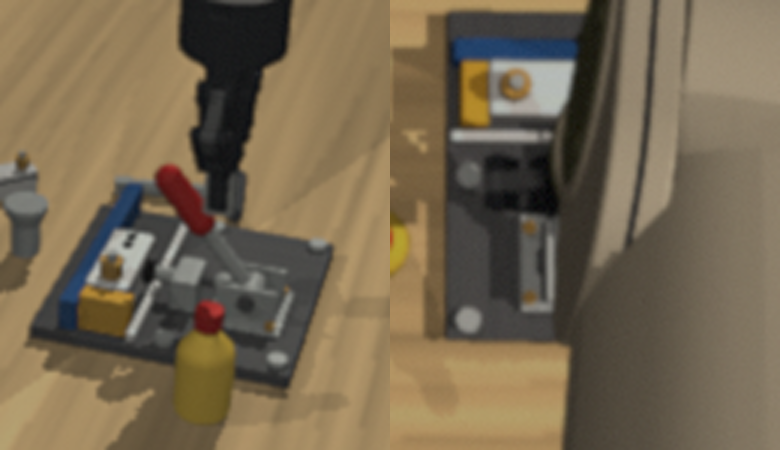

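The lever is about 40° forward and the force has dropped to 3 N, so it is nearing the dead point.

arm_command(
  slide=[
    [-4,0,0],
    [-4,0,0],
    [-4,0,0],
    [-3,0,0],
    [0,0,0],
    [0,0,0],
  ],
  turn=[0,0,0,0,0,0],
  grip=[1,1,1,1,1,1],
)

```text
clock: 11.45
position: [0.5683, -0.0557, 0.0934]
ee_rot: [0.0, 1.0, -0.0, 0.0]
ft_force: [-0.4, 0.6, -0.4]
grip_width: -0.001
```

```bash
python3 - <<'E'
from h import *
a=[]
for n,(r,c) in (("side",(120,250)),("top",(200,290))):
    im=manip.camera(n); a.append(cv2.resize(im[r:r+150,c:c+130],None,fx=3,fy=3,interpolation=cv2.INTER_CUBIC))
cv2.imwrite('pics/both9.png',np.hstack(a))
o=manip.get_obs();print(o['position'],o['ft_force'],o['clock'])
for n in('side','top'):
  print(n,[(d['score'],c2w(n,d['xyz'])) for d in manip.tip_of('lever_grip',n)][:1])
for f in (45,60):
  f=np.radians(f); print(.5245+.088*np.sin(f),.03+.088*np.cos(f))
E
```

```text
[ 0.56792008 -0.05568021  0.09329083] [-0.36825713 -0.18906307 -0.07542197] 11.55
side [(0.75, array([ 0.59975826, -0.05698563,  0.07355509]))]
top [(0.27, array([0.53314296, 0.05388383, 0.00301154]))]
0.5867253967444161 0.09222539674441618
0.6007102355330306 0.07400000000000001
```

View pics/both9.png

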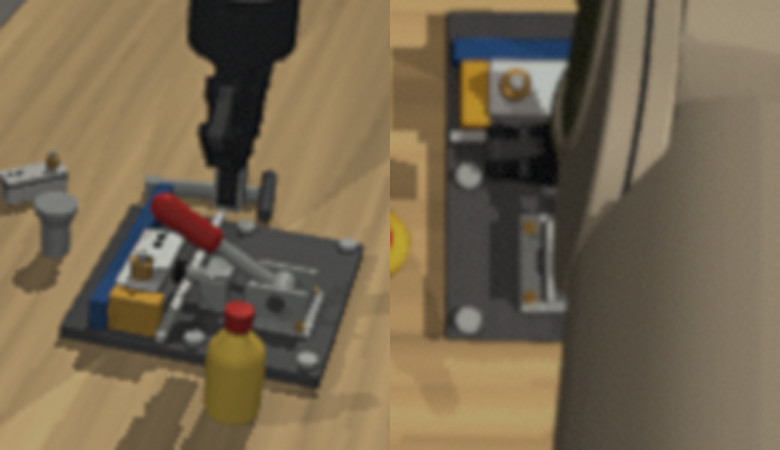

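The lever has snapped to its lock. The network puts the grip at (0.600, z 0.074), which matches 60° exactly, and the finger force is about 0. I'll retreat up and away, then check.

arm_command(
  slide=[
    [5,0,-10],
    [5,0,-25],
    [0,0,-35],
    [0,0,-35],
    [0,0,-30],
    [25,0,0],
    [30,0,0],
    [30,0,0],
    [30,0,0],
    [20,0,0],
  ],
  turn=[0,0,0,0,0,0,0,0,0,0],
  grip=[1,1,1,1,1,1,1,1,1,1],
)

```text
clock: 12.48
position: [0.4203, -0.056, 0.2286]
ee_rot: [0.001, 1.0, 0.0, 0.0]
ft_force: [0.4, -0.4, 0.7]
grip_width: -0.001
```

```bash
python3 - <<'E'
from h import *
a=[]
for n,(r,c) in (("side",(130,220)),("top",(180,290))):
    im=manip.camera(n); cv2.imwrite(f'pics/{n}10f.png',im); a.append(cv2.resize(im[r:r+150,c:c+130],None,fx=3,fy=3,interpolation=cv2.INTER_CUBIC))
cv2.imwrite('pics/both10.png',np.hstack(a))
o=manip.get_obs();print(o['position'],o['ft_force'],o['clock'])
for n in('side','top'):
  for t in ('lever_grip','block','pad','stop_face','collet','oil_bottle','chuck_key'):
    print(n,t,[(d['score'],c2w(n,d['xyz']).round(4)) for d in manip.tip_of(t,n)][:2])
E
```

```text
[ 0.42043926 -0.05585492  0.22901466] [ 0.02218928 -0.19506    -0.5158444 ] 12.5833
side lever_grip [(0.71, array([ 0.5981, -0.0585,  0.0755]))]
side block [(0.75, array([ 0.623 , -0.0456,  0.0117])), (0.74, array([0.7494, 0.0357, 0.0017]))]
side pad [(0.49, array([ 0.604 , -0.0635,  0.0319]))]
side stop_face [(0.97, array([ 0.6214, -0.0076,  0.0281]))]
side collet [(0.56, array([ 0.7155, -0.0954, -0.0009]))]
side oil_bottle [(0.89, array([0.5355, 0.0533, 0.0045])), (0.58, array([ 0.5242, -0.0572,  0.0316]))]
side chuck_key [(0.58, array([ 0.6101, -0.2237,  0.0023]))]
top lever_grip []
top block [(0.69, array([ 0.7632, -0.1807, -0.0011])), (0.68, array([ 0.6218, -0.0442,  0.0132]))]
top pad []
top stop_face [(0.96, array([ 0.6211, -0.0049,  0.0279]))]
top collet [(0.63, array([ 0.717 , -0.0995, -0.0026]))]
top oil_bottle [(0.62, array([ 5.341e-01,  5.730e-02, -2.000e-04]))]
top chuck_key [(0.82, array([ 0.6183, -0.2217, -0.0021])), (0.72, array([ 0.6196, -0.0032,  0.0245]))]
```

View pics/both10.png

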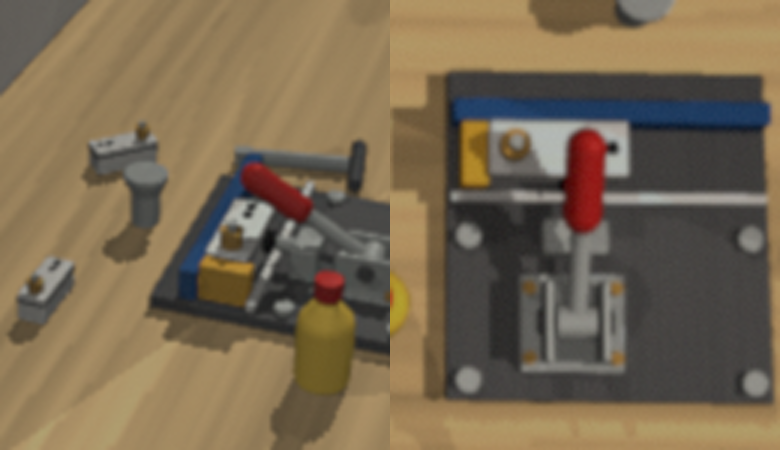

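The lever is locked forward, with its grip over the block at (587,180) in the top zoom. The block is flush with the stop at (490,150) and against the blue fence, the pad touches it, and the bystanders haven't moved. I'll hand in.

```bash
python3 -c "
from workcell import manip
print(manip.hand_in()); print(manip.get_obs()['clock'])"
```

```text
the job is handed in; nothing more can be done
None
the job is handed in; nothing more can be done
```

The tool holder is home against the yellow stop and the clamp lever is locked. I handed the job in at about 13 s of the 48 s allowed.

- **Tool holder:** I pushed it about 50 mm along the channel with the closed fingertips until it stopped moving and the push force reached about 10 N. In the last pictures its end sits flush with the stop, and it lies against the blue fence.
- **Lever:** I pushed the red grip up and over; the force peaked at about 12 N, then fell to zero as it snapped. From the side camera the grip measured x 0.598–0.600, z 0.074–0.076, which matches the 60° lock position. It stayed there after the arm backed off.
- **Bystanders:** the chuck key, oil bottle and collet look undisturbed in the pictures, and the robot was touching nothing at hand-in.

**Weaker checks:**
- The top camera's network did not find the lever or the pad in the final view, so I confirmed the lever there only by looking at the picture.
- The side network's pad reading was low-confidence (0.49).
- The two cameras' estimates of the block's y position differ by 1–3 mm, which is within the networks' stated accuracy.

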